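Check the pouch sealer's jaw gap with the blade gauge

TASK

Take the orange-handled blade gauge out of its stand and, using only its blade, lever the sealer's blue hood from its yellow edge over towards the robot until it lies fully open. Then slide the blade, upright, down between the two brass jaws until both drag snugly on it, without forcing it or pushing it right through, and finish while still holding it there at that depth. Leave the other things on the counter where they are.

Things in the scene. Friction and masses are not known exactly. Their poses are not given: they have to be found in the camera images.
- gauge_handle (a point): Centre of the blade gauge's orange handle (14 mm thick along its own x, 28 mm wide along y, 60 mm tall); the steel blade's tip is 105 mm below it. Starts upright, 110 mm above the counter, the handle resting on the stand; grip it across the 14 mm, lift it 80 mm or more to clear the stand.
- gauge_tip (a point): Middle of the blade's lower tip. The blade is 5 mm thick (x; 3.5 mm over the last 2 mm at its tip), 18 mm wide (y) and 75 mm long below the handle's underside.
- gauge: The whole gauge, 100 to 160 g; origin at the blade tip, z along the blade towards the handle, x across its thickness.
- stand: Fixed grey block, 70 x 60 x 80 mm high, with a slot 8 x 21 mm for the blade right through it; origin at the centre of its underside. The gauge starts with the stand's yaw.
- sealer: Fixed pouch sealer: cream base 190 x 270 mm, 30 mm high; cream rear housing, 115 mm high, from x = 42 to 120 mm; blue end cheeks at y = +-131 mm, 89 mm high. Origin on the counter under the middle of the jaws; own x points from the hood to the rear housing (away from the robot), y along the jaws.
- jaw_mouth (a point): Middle of the jaws' mouth, 85 mm above the counter, axes as the sealer's. Two brass jaws, 180 mm long in y, make a V gap: 11.5 to 13.5 mm wide at the top (set differently each time; its centre up to 1 mm towards +x), 0.1 to 2.1 mm at the bottom, 47 mm above the counter, with free space below. The blade begins to press on both with its tip 24 to 31 mm below the mouth.
- front_jaw: Brass jaw on the hood side; its origin is near the sealer's, not on the jaw. The pair of jaws floats up to 6 mm either way in x on a weak spring (0.2 N/mm), so it centres itself on the blade. With the tip below the jaws' bottom the blade is right through.
- rear_jaw: Brass jaw on the housing side; its origin is near the sealer's, not on the jaw. Each jaw is sprung in x (12 N/mm, 1 N preload), so the blade spreads the jaws as it goes deeper. A snug drag is 4 to 15 N of downward push on the blade, best about 8 N; over 25 N is forcing it.
- pry_slot (a point): Middle of the slot between the hood's yellow rear edge and the housing, at the shut hood's top, 125 mm above the counter; fixed to the sealer, axes as the sealer's. The slot is 12 mm wide in x (hood edge at -6 mm, housing face at +6 mm, housing top 10 mm lower), 240 mm long in y, and empty for 50 mm below.
- hood_edge (a point): Middle of the hood's yellow rear edge, on its top, axes as the hood's: 65 mm behind and 90 mm above the hinge when shut. Pushed towards the robot by a blade reaching some 20 to 30 mm down into the slot (about 2 N), it swings over the hinge, rising by up to 21 mm on the way. The jaws lie 38 mm below it, so a blade tip kept 95 mm or more above the counter sweeps clear over them.
- hood: Blue L-shaped hood over the jaws, 240 mm wide; panel 90 mm high in front, 65 mm deep on top. Origin on its hinge, 35 mm above the counter, 35 mm from the jaw centre towards the robot; shut, its z is up and x points to the housing. Turns 1.6 rad at most; past 0.6 rad it falls fully open by its weight (z then level, towards the robot). Only the blade may touch it.
- bowl: Bystander: steel bowl, 110 mm wide, 50 mm high; origin at the centre of its underside. Leave it alone.
- bottle: Bystander: white bottle with blue cap, 66 mm wide, 170 mm high; origin at the centre of its underside. Leave it alone.
- jar: Bystander: amber jar, 70 mm wide, 90 mm high; origin at the centre of its underside. Leave it alone.
- tape: Bystander: roll of cream tape, 100 mm wide, 24 mm high, lying flat; origin at the centre of its underside. Leave it alone.
- cup: Bystander: steel cup, 70 mm wide, 90 mm high; origin at the centre of its underside. Leave it alone.

How it is judged:
By the outcome, as a careful person would: the job done as asked, in the order asked, and still so for the second after the job is handed in, while the arm keeps its last pose, push and grip.
It also fails if it takes over 54 s, if anything falls off the work surface, if the arm or the gripper's body presses on something with over 40 N, if the wrist force passes 120 N, or if a joint passes its speed limit or range.

ROBOT

A 6-joint arm with a two-finger parallel gripper is mounted at the origin on the work surface. World frame = base frame: x ahead of the robot, y to its left, z up, the work surface at z = 0. Lengths are in mm, angles in rad, forces in N, time in s.
With the tool pointing down it reaches from about 300 to 775 mm from the base axis. Payload 14.6 kg.
Tool frame: the origin (TCP) lies midway between the tips of the shut fingers; the grasp point (between the pads) lies 19 mm behind it; x points along the fingers, z is the direction in which the jaws open and shut, and the axes are right-handed (so a half turn about x gives the same grasp; the last joint's range is limited). The gripper opens to 94 mm and grips with 3 to 60 N. Pads are 16 mm wide; open, the fingers measure 119 mm over their backs; the gripper's body (75 mm by 177 mm) begins 78 mm behind the grasp point.
Start: joints at [1.158, 0.3, 1.521, -0, 1.321, -0.067], TCP at [186.419, 517.433, 205.446] pointing down, gripper open.
Joint ranges: [-3.03, 3.03], [-0.79, 2.21], [0.23, 2.52], [-1.04, 4.18], [0, 3.07], [-2.55, 2.55]. Speed limits (rad/s): [2.22, 2.22, 2.57, 3.14, 3.14, 3.14].

INTERFACE

Orientations are given as [roll, pitch, yaw] about the fixed x, y, z axes, in that order (R = Rz(yaw) Ry(pitch) Rx(roll)).
In Python, from cell import * gives the robot as it stands.
- The arm moves only by the tool play_rows, never from a script. Its argument "motion" is one flat list of numbers, 7 for each row, row after row: the turn, a rotation vector about the tool's x, y, z in rad, then the shift along the tool's x, y, z in m, then the closure, from -1 (fully open) to 1 (shut), so that 0 is half open. In form: [rx, ry, rz, x, y, z, fingers, rx, ry, rz, x, y, z, fingers, ...]. A call has 1 to 20 rows; each row shifts and turns the pose as measured when the row begins, along the tool's axes as they then stand; what a row does not reach is not made up. A row lasts 1/10 s, in which the tool goes at most 50 mm and 8.59 degrees, less where a joint would pass 70% of its speed; a pose out of reach is approached as far as the arm can. A call with a gripper value outside its range is refused whole. The fingers move at their own pace and stop on an object; "newtons" is the grip in N (left out, the last holds). Time passes only in rows, so rows that do not move let the fingers close. It gives the time, the measured TCP pose, the force and the opening at its end, in the units of the state.
- read_state(): the state, without advancing time (a new reading comes with each control period).
- camera(name): name is "side" or "top"; returns (picture, depth): 384x512x3 uint8, blue, green, red; 384x512 float32, mm along the optical axis (not along the pixel's ray), 0 where there is no reading.
- camera_params(name): a dict with "fx", "fy", "cx", "cy" (pixels), "T" (4x4, takes a point from camera to world coordinates). Camera axes: x right, y down, z forward; pixel columns grow to the right and rows downward; lengths in mm; the calibration is good to about 2 mm. A picture is of the moment at which its call begins. camera_params takes no time and is no camera call.
- sign_off(): hands the job in, once; it reports no verdict.
Trained networks look in the newest picture that a camera, given by its name, has taken for a name from the list of things; names that differ only in an ending like _2 or _b are one class to them, and where a whole thing is asked for, a point or a joint stands for the part that bears it (a point fixed in the world has none). Each returns a list of dicts, best first, with "conf" (0 to 1); they miss things now and then, are a little off and sometimes report something else, mostly with a low value. They report only what shows in the picture. A call takes as long as a camera call.
- masks_of(camera, name): "region" (384x512 bool, what is visible of it).
- place_of(camera, name): "at" ([x, y, z] in mm, in the coordinates of the camera as it stood for that picture, good to about 4 mm: a listed point, or the origin of a listed thing).
The state is a dict: "clock": time; "joints": joint angles; "qd": joint speeds; "effort": joint torques, N m; "eef_pos": TCP position; "eef_rot": TCP orientation; "wrist_force": force on the tool from outside, world axes, zero at the start; "moment": the same for the moment, N m; "finger_gap": finger opening in mm.
Only numpy, scipy, OpenCV 4.12 (cv2) and the standard library are available. Lean on these libraries where they do the work, as an engineer would, in place of code of your own. Each camera call takes 0.05 s, during which the arm holds its last target.

## Working session

There is one attempt and no reset: what is moved stays moved. The work goes in short steps, Python scripts to look and compute and a tool call to move; the robot and the scene stay as the last step left them, time stands still between calls to the robot, and variables do not carry over. Pictures are saved under pics/ and viewed, and the job is handed in when it is done.

Besides the shell and the picture viewer there is one more tool, called after ">>>" as a command line: name --argument value ..., lists and objects as JSON in quotes. play_rows: Moves the arm, as the interface text tells. Its arguments: {"type":"object","properties":{"motion":{"type":"array","items":{"type":"number"}},"newtons":{"type":"number"}},"required":["motion"]}

```bash
mkdir -p pics; ls; python3 - <<'E'
from cell import *
import cv2, numpy as np
print(read_state())
for c in ("side","top"):
    im,d=camera(c); cv2.imwrite(f"pics/{c}0.png",im); np.save(f"pics/{c}0.npy",d)
    p=camera_params(c); print(c,p)
    T=np.array(p["T"])
    for n in ["gauge_handle","stand","sealer","jaw_mouth","pry_slot","hood_edge","hood","gauge_tip","bowl","bottle","jar","tape","cup"]:
        r=place_of(c,n)
        for q in r[:2]:
            print(n,round(q["conf"],2),np.round((T@np.r_[q["at"],1])[:3],1))
E
```

```text
pics
{'clock': 0.0, 'joints': array([ 1.15840185e+00,  3.00454316e-01,  1.52156200e+00,  2.39846308e-05,
        1.32071776e+00, -6.66209765e-02]), 'qd': array([-0.00034441,  0.00020456,  0.00173441,  0.00033925,  0.00035109,
        0.00044579]), 'effort': array([ 1.93342086e-03, -5.31806266e+01, -3.52736843e+01,  7.09448196e-02,
        2.43466313e-02, -1.05026754e-04]), 'eef_pos': array([186.3120172 , 517.20665281, 204.9036127 ]), 'eef_rot': array([ 3.05462117,  1.56965467, -2.00354726]), 'wrist_force': array([ 0.37557904, -0.03264009,  0.20487386]), 'moment': array([-0.0266746 , -0.00203785,  0.04057241]), 'finger_gap': 94.03103599061222}
side {'fx': 352.88969843369637, 'fy': 352.88969843369637, 'cx': 254.96678188343805, 'cy': 197.87020627325617, 'T': array([[-8.66923254e-01, -3.30331708e-01,  3.73262687e-01,
         1.82448261e+02],
       [-4.98429717e-01,  5.69341287e-01, -6.53772373e-01,
         7.03277841e+02],
       [ 3.44788583e-03, -7.52815689e-01, -6.58222341e-01,
         8.14980505e+02],
       [ 0.00000000e+00,  0.00000000e+00,  0.00000000e+00,
         1.00000000e
[... 980 characters left out ...]
.06578376e-02, -1.36115805e-01, -9.90635603e-01,
         1.56520141e+03],
       [ 0.00000000e+00,  0.00000000e+00,  0.00000000e+00,
         1.00000000e+00]])}
stand 0.81 [455.6 325.9   2. ]
sealer 0.91 [568.1  -3.3   2. ]
sealer 0.49 [ 691.2 -321.7    1.1]
jaw_mouth 0.86 [571.8  -4.4  85.6]
jaw_mouth 0.61 [ 690.3 -322.6    2.9]
pry_slot 0.87 [606.1  -4.5 124.4]
hood_edge 0.83 [603.3  -2.3 124.3]
hood_edge 0.37 [ 690.8 -320.3    2.8]
hood 0.7 [534.7 -13.7  32.1]
bowl 0.82 [ 523.  -351.7   -5.8]
bottle 0.73 [6.839e+02 3.501e+02 5.000e-01]
jar 0.64 [ 692.8 -319.7    3. ]
tape 0.91 [533.5 475.8  -4.1]
tape 0.48 [453.7 328.8 107. ]
cup 0.87 [ 582.2 -468.6    1.8]
cup 0.6 [ 520.4 -349.5   -3.6]
```

View pics/side0.png

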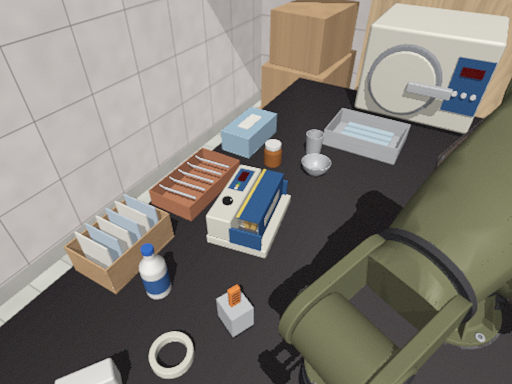

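View pics/top0.png

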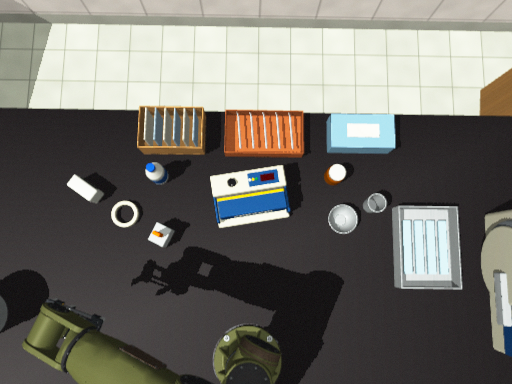

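Sealer sits centre of the top view (about 250,196), slightly turned, with the stand at (160,235). Both are yawed, so I'll measure that from depth.

```bash
cat > h.py <<'E'
from cell import *
import cv2, numpy as np
def cloud(c,d):
    p=camera_params(c); T=np.array(p["T"]); v,u=np.mgrid[0:d.shape[0],0:d.shape[1]]
    P=np.stack([(u-p["cx"])/p["fx"]*d,(v-p["cy"])/p["fy"]*d,d],-1)
    W=P@T[:3,:3].T+T[:3,3]; W[d<=0]=np.nan; return W
E
python3 - <<'E'
from h import *
np.set_printoptions(suppress=True,precision=1)
for c in ("side","top"):
    im=cv2.imread(f"pics/{c}0.png"); d=np.load(f"pics/{c}0.npy"); W=cloud(c,d)
    # yellow edge
    hsv=cv2.cvtColor(im,cv2.COLOR_BGR2HSV)
    m=(abs(hsv[...,0].astype(int)-27)<5)&(hsv[...,1]>150)&(hsv[...,2]>120)
    m&=(np.hypot(W[...,0]-590,W[...,1])<160)&(W[...,2]>100)
    P=W[m]; 
    l=cv2.fitLine(P[:,:2].astype(np.float32),cv2.DIST_HUBER,0,.01,.01).ravel()
    t=(P[:,:2]-l[2:])@l[:2]
    print(c,"yellow n",len(P),"mean",P.mean(0),"dir yaw",np.degrees(np.arctan2(-l[0]*np.sign(l[1]),abs(l[1]))),"ext",t.min(),t.max(), l[2:]+l[:2]*(t.min()+t.max())/2)
    for nm,ctr,z0,z1,r in (("sealer housing",(655,8),105,122,170),("hood top",(570,0),121,132,170),("stand top",(455,325),72,86,60),("handle",(455,325),100,150,40),("orange",(455,325),84,160,40)):
        m=(np.hypot(W[...,0]-ctr[0],W[...,1]-ctr[1])<r)&(W[...,2]>z0)&(W[...,2]<z1)
        if m.sum()<5: print(nm,"few"); continue
        P=W[m]
        print(nm,m.sum(),cv2.minAreaRect(P[:,:2].astype(np.float32)), P.mean(0))
    x0,x1,y0,y1=(200,270,270,345) if c=="side" else (135,185,210,260)
    cv2.imwrite(f"pics/{c}_st.png",cv2.resize(im[y0:y1,x0:x1],None,fx=8,fy=8,interpolation=cv2.INTER_NEAREST))
    x0,x1,y0,y1=(195,300,155,260) if c=="side" else (195,300,150,240)
    cv2.imwrite(f"pics/{c}_se.png",cv2.resize(im[y0:y1,x0:x1],None,fx=6,fy=6,interpolation=cv2.INTER_CUBIC)[:600])
E
```

```text
Traceback (most recent call last):
cv2.error: OpenCV(4.12.0) /io/opencv/modules/imgproc/src/linefit.cpp:50: error: (-215:Assertion failed) count > 0 in function 'fitLine2D_wods'
```

```bash
cat > m.py <<'E'
from h import *
np.set_printoptions(suppress=True,precision=1)
for c in ("side","top"):
    im=cv2.imread(f"pics/{c}0.png"); d=np.load(f"pics/{c}0.npy"); W=cloud(c,d)
    hsv=cv2.cvtColor(im,cv2.COLOR_BGR2HSV)
    m=(abs(hsv[...,0].astype(int)-25)<9)&(hsv[...,1]>110)&(hsv[...,2]>80)
    print(m.sum(), np.isnan(W).mean())
    m&=(np.hypot(W[...,0]-600,W[...,1])<170)&(W[...,2]>100)
    P=W[m]; 
    if len(P):
     l=cv2.fitLine(P[:,:2].astype(np.float32),cv2.DIST_HUBER,0,.01,.01).ravel()
     t=(P[:,:2]-l[2:])@l[:2]
     print(c,"yellow n",len(P),"mean",P.mean(0),"dir yaw",np.degrees(np.arctan2(-l[0]*np.sign(l[1]),abs(l[1]))),"ext",t.min(),t.max(), l[2:]+l[:2]*(t.min()+t.max())/2)
    for nm,ctr,z0,z1,r in (("sealer housing",(655,8),105,122,170),("hood top",(570,0),121,132,170),("stand top",(455,325),72,86,60),("handle",(455,325),100,150,40),("orange",(455,325),84,160,40)):
        m=(np.hypot(W[...,0]-ctr[0],W[...,1]-ctr[1])<r)&(W[...,2]>z0)&(W[...,2]<z1)
        if m.sum()<5: print(nm,"few"); continue
        P=W[m]
        print(nm,m.sum(),cv2.minAreaRect(P[:,:2].astype(np.float32)), P.mean(0))
    x0,x1,y0,y1=(200,270,270,345) if c=="side" else (135,185,210,260)
    cv2.imwrite(f"pics/{c}_st.png",cv2.resize(im[y0:y1,x0:x1],None,fx=8,fy=8,interpolation=cv2.INTER_NEAREST))
    x0,x1,y0,y1=(195,300,155,255) if c=="side" else (195,300,150,240)
    cv2.imwrite(f"pics/{c}_se.png",cv2.resize(im[y0:y1,x0:x1],None,fx=6,fy=6,interpolation=cv2.INTER_CUBIC))
E
python3 m.py
```

```text
219 0.0042572021484375
side yellow n 141 mean [597.6   2.6 127.9] dir yaw 10.101001 ext -111.00201727549195 124.6915792552988 [596.8  -3.3]
sealer housing 1539 ((611.7709350585938, 2.56146240234375), (158.10006713867188, 270.0337219238281), 9.821934700012207) [636.8  23.4 116.5]
hood top 1390 ((603.5223388671875, -2.4138031005859375), (146.02230834960938, 243.16796875), 8.382695198059082) [574.8   4.5 127. ]
stand top 553 ((454.0960693359375, 325.51031494140625), (60.15140151977539, 70.2264404296875), 64.54479217529297) [448.4 333.5  81. ]
handle 187 ((453.5466003417969, 326.1053161621094), (27.8980712890625, 14.310903549194336), 63.66963195800781) [451.9 328.8 127.4]
orange 245 ((454.7699279785156, 326.95379638671875), (46.83378601074219, 66.63133239746094), 73.2917251586914) [451.8 329.3 118.7]
2088 0.0040740966796875
top yellow n 197 mean [598.5  -1.5 125.5] dir yaw 9.953556 ext -118.42425009952069 120.42196160170226 [596.8  -1.5]
sealer housing 1771 ((612.27197265625, 1.5102081298828125), (158.47120666503906, 269.1183166503906), 9.767315864562988) [636.2   4.6 115.4]
hood top 1212 ((606.513671875, 3.9152069091796875), (148.0919189453125, 247.04310607910156), 9.882818222045898) [575.4  -3.1 125.2]
stand top 271 ((454.4807434082031, 326.6935729980469), (62.354583740234375, 69.08658599853516), 64.56265258789062) [454.  324.9  79.4]
handle 43 ((455.396484375, 326.2523498535156), (29.372724533081055, 13.52238655090332), 63.85489273071289) [453.9 323.3 133.8]
orange 71 ((448.5478210449219, 332.4623718261719), (56.495174407958984, 57.07466125488281), 51.840938568115234) [453.5 323.8 115.3]
```

View pics/side_st.png

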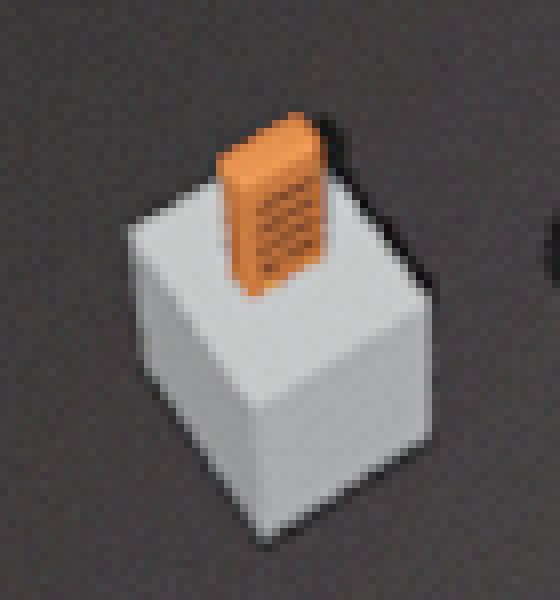

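View pics/top_st.png

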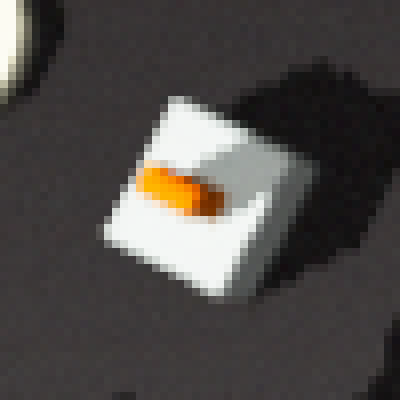

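View pics/side_se.png

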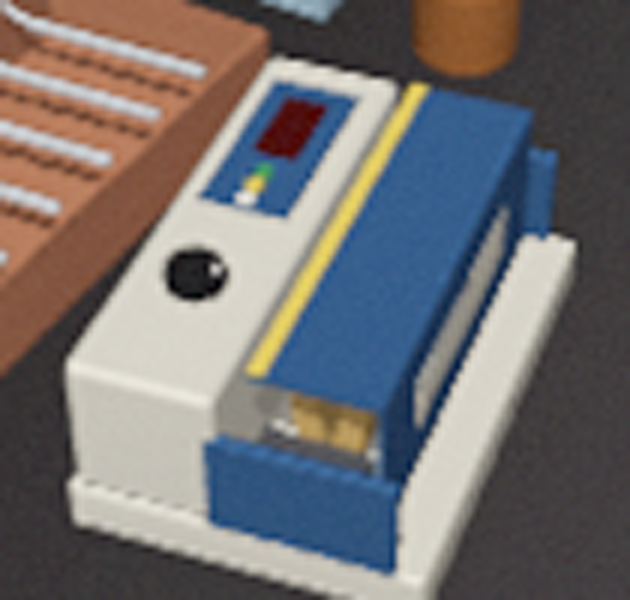

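Handle yaw is about -26° at (454,326), and the sealer yaw is about 9.9°. Next I'll refine the slot edges and work out the approach move.

```bash
cat >> h.py <<'E'
from scipy.spatial.transform import Rotation as Ro
def goto(pos,zyaw_deg,s=None):
    """rows needed: rotvec (tool) and shift in current tool axes (mm), and shift in target tool axes"""
    s=s or read_state(); R=Ro.from_euler('xyz',s["eef_rot"]).as_matrix(); p=np.array(s["eef_pos"])
    a=np.radians(zyaw_deg); z=np.array([np.cos(a),np.sin(a),0]); x=np.array([0,0,-1.]); y=np.cross(z,x)
    Rt=np.stack([x,y,z],1)
    print("tool z yaw now",np.degrees(np.arctan2(R[1,2],R[0,2])).round(2),"tool x",R[:,0].round(4),"pos",p.round(1),"joints",np.round(s["joints"],2))
    print("rotvec",Ro.from_matrix(R.T@Rt).as_rotvec().round(4),"shift(cur axes)",(R.T@(np.array(pos)-p)).round(1),"shift(target axes)",(Rt.T@(np.array(pos)-p)).round(1))
    print("force",np.round(s["wrist_force"],2),"gap",round(s["finger_gap"],2),"clock",round(s["clock"],2))
E
python3 - <<'E'
from h import *
np.set_printoptions(suppress=True,precision=1)
goto([454.3,325.6,180],-26.2)
goto([454.3,325.6,180],153.8)
O=np.array([571.5,-6]); a=np.radians(9.85)
R=np.array([[np.cos(a),np.sin(a)],[-np.sin(a),np.cos(a)]])
for c in("top","side"):
    im=cv2.imread(f"pics/{c}0.png").astype(float); d=np.load(f"pics/{c}0.npy"); W=cloud(c,d)
    L=(W[...,:2]-O)@R.T; z=W[...,2]
    print(c)
    for x in range(-50,140,2):
        m=(abs(L[...,0]-x)<1)&(abs(L[...,1])<70)&(z>20)
        if m.sum(): print(x,m.sum(),np.median(z[m]).round(1),im[m].mean(0).astype(int),end=" | ")
    print()
    m=(L[...,0]>50)&(L[...,0]<110)&(z>100); print("y ext housing",np.percentile(L[...,1][m],[0,.5,99.5,100]))
    m=(L[...,0]>-30)&(L[...,0]<20)&(z>120)&(abs(L[...,1])<150); print("y ext hood",np.percentile(L[...,1][m],[0,.5,99.5,100]))
    # yaw from rear housing edge
    pts=[]
    for y in range(-110,111,10):
        m=(abs(L[...,1]-y)<5)&(z>105)&(L[...,0]>60)&(L[...,0]<140)
        if m.sum()>3: pts.append((y,L[...,0][m].max()))
    pts=np.array(pts); print("rear slope deg",np.degrees(np.polyfit(pts[:,0],pts[:,1],1)[0]),pts[:,1].mean())
E
```

```text
tool z yaw now 70.19 tool x [ 0.  0. -1.] pos [186.4 517.4 205.4] joints [ 1.2  0.3  1.5 -0.   1.3 -0.1]
rotvec [ 1.7  0.  -0. ] shift(cur axes) [  25.4 -317.1  -89.7] shift(target axes) [ 25.4 -53.9 325.1]
force [-0.7  0.7  0.7] gap 93.96 clock 1.4
tool z yaw now 70.19 tool x [ 0.  0. -1.] pos [186.4 517.4 205.4] joints [ 1.2  0.3  1.5 -0.   1.3 -0.1]
rotvec [-1.5  0.   0. ] shift(cur axes) [  25.4 -317.1  -89.7] shift(target axes) [  25.4   53.9 -325.1]
force [-0.7  0.7  0.7] gap 93.96 clock 1.4
top
-50 23 29.7 [240 250 251] | -48 16 29.8 [241 250 251] | -46 21 28.2 [240 250 251] | -44 18 30.1 [241 250 251] | -42 22 30.5 [234 245 245] | -40 20 28.4 [210 227 226] | -38 112 86.1 [142 125 103] | -36 26 124.3 [172 109  46] | -34 22 124.3 [181 106  35] | -32 23 124.8 [176 103  34] | -30 24 125.4 [176 103  34] | -28 19 124.8 [176 102  33] | -26 21 124.3 [176 103  33] | -24 20 123.8 [176 103  34] | -22 26 125.0 [176 103  34] | -20 19 125.3 [176 103  34] | -18 20 123.4 [176 102  33] | -16 25 125.4 [176 103  34] | -14 22 125.1 [176 103  33] | -12 20 123.6 [175 102  33] | -10 22 124.4 [175 1
[... 3694 characters left out ...]
6 [129 152 155] | 84 17 120.1 [114 122 133] | 86 20 120.7 [113 111 110] | 88 14 121.5 [83 71 82] | 90 16 119.0 [125 113 112] | 92 18 120.0 [122 109 106] | 94 21 118.8 [150 129 115] | 96 11 119.2 [157 130 107] | 98 16 117.5 [173 160 146] | 100 16 117.5 [159 129 100] | 102 21 118.2 [175 162 147] | 104 16 117.7 [175 166 158] | 106 17 117.8 [184 185 183] | 108 17 117.2 [198 206 209] | 110 22 117.9 [203 214 217] | 112 17 117.5 [198 209 212] | 114 13 116.8 [190 200 204] | 116 20 116.4 [153 164 170] | 118 9 115.4 [100 110 124] | 120 4 114.3 [ 86  95 109] | 
y ext housing [-1972.1 -1942.4   134.9   136.9]
y ext hood [-122.5 -118.8  119.2  120.3]
rear slope deg -0.08634986496967743 118.09307294039293
```

View pics/top_se.png

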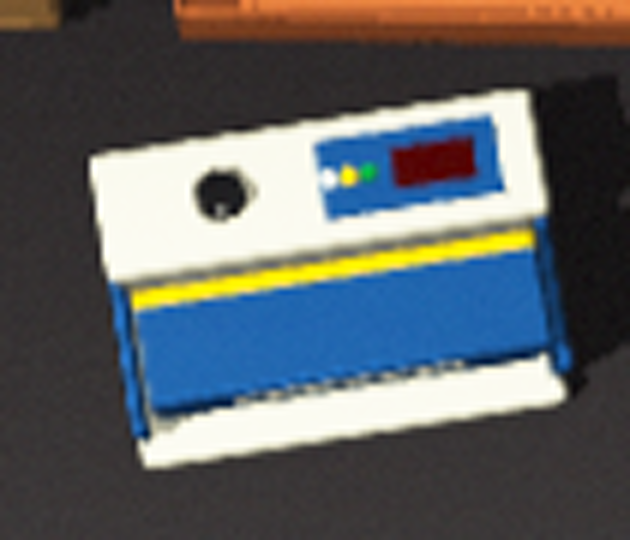

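Slot middle is about (607,0). The handle-to-sealer rotation works best with tool z at the gauge's yaw. First I rotate and travel above the handle.

>>> play_rows --motion '[0.14,0,0,0,0,0,-1,0.14,0,0,0,0,0,-1,0.14,0,0,0,0,0,-1,0.14,0,0,0,0,0,-1,0.14,0,0,0,0,0,-1,0.14,0,0,0,0,0,-1,0.14,0,0,0,0,0,-1,0.14,0,0,0,0,0,-1,0.14,0,0,0,0,0,-1,0.14,0,0,0,0,0,-1,0.14,0,0,0,0,0,-1,0.14,0,0,0,0,0,-1]'

```text
clock: 2.6
eef_pos: [186.4, 517.4, 205.4]
eef_rot: [-1.766, 1.571, -2.287]
wrist_force: [0.6, 0.3, 1.2]
finger_gap: 94.1
```

```bash
python3 - <<'E'
from h import *
goto([454.3,325.6,180],-26.2)
E
```

```text
tool z yaw now -29.85 tool x [-1.e-04 -1.e-04 -1.e+00] pos [186.4 517.4 205.4] joints [1.16 0.3  1.52 0.   1.32 1.68]
rotvec [-0.0636 -0.      0.0002] shift(cur axes) [ 25.4 -33.  327.8] shift(target axes) [ 25.4 -53.8 325.1]
force [0.62 0.31 1.16] gap 94.07 clock 2.6
```

>>> play_rows --motion '[-0.064,0,0,0,0,0,-1,0,0,0,0.002,-0.0045,0.027,-1,0,0,0,0.002,-0.0045,0.027,-1,0,0,0,0.002,-0.0045,0.027,-1,0,0,0,0.002,-0.0045,0.027,-1,0,0,0,0.002,-0.0045,0.027,-1,0,0,0,0.002,-0.0045,0.027,-1,0,0,0,0.002,-0.0045,0.027,-1,0,0,0,0.002,-0.0045,0.027,-1,0,0,0,0.002,-0.0045,0.027,-1,0,0,0,0.002,-0.0045,0.027,-1,0,0,0,0.002,-0.0045,0.027,-1]'

```text
clock: 3.8
eef_pos: [437.2, 335.7, 183.1]
eef_rot: [1.598, 1.569, 1.141]
wrist_force: [-1.0, -0.4, 0.6]
finger_gap: 93.7
```

```bash
python3 - <<'E'
from h import *
goto([454.3,325.6,93],-26.2)
E
```

```text
tool z yaw now -26.2 tool x [ 7.0e-04  1.5e-03 -1.0e+00] pos [437.2 335.7 183.1] joints [0.59 0.32 1.55 0.   1.27 1.04]
rotvec [ 0.     -0.     -0.0016] shift(cur axes) [90.1 -1.7 19.7] shift(target axes) [90.1 -1.5 19.7]
force [-0.95 -0.36  0.63] gap 93.71 clock 3.8
```

>>> play_rows --motion '[0,0,0,0,-0.001,0.01,-1,0,0,0,0,-0.001,0.01,-1,0,0,0,0,0,0,-1,0,0,0,0.013,0,0,-1,0,0,0,0.013,0,0,-1,0,0,0,0.013,0,0,-1,0,0,0,0.013,0,0,-1,0,0,0,0.013,0,0,-1,0,0,0,0.013,0,0,-1,0,0,0,0,0,0,-1]'

```text
clock: 4.8
eef_pos: [453.3, 324.9, 96.3]
eef_rot: [-2.646, 1.568, -3.103]
wrist_force: [-0.6, -0.0, -0.3]
finger_gap: 94.0
```

```bash
python3 - <<'E'
from h import *
goto([454.3,325.6,93],-26.2)
im,d=camera("side"); cv2.imwrite("pics/g1.png",cv2.resize(im[200:384,150:400],None,fx=3,fy=3))
E
```

```text
tool z yaw now -26.17 tool x [-2.3e-03 -1.0e-04 -1.0e+00] pos [453.3 324.9  96.3] joints [0.56 0.43 1.61 0.   1.1  1.01]
rotvec [ 0.0005 -0.002   0.0011] shift(cur axes) [3.3 1.1 0.6] shift(target axes) [3.3 1.  0.6]
force [-0.59 -0.02 -0.28] gap 94.01 clock 4.8
```

View pics/g1.png

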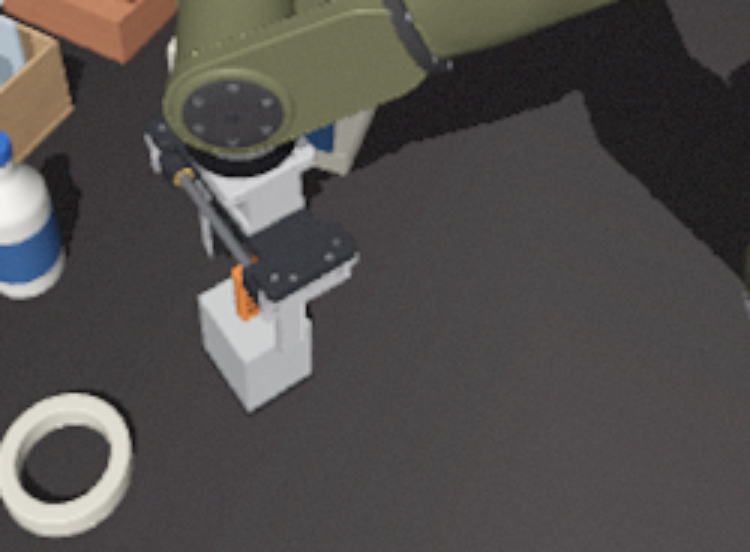

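The handle at (243,290) lies between the fingers, with one finger visible in front. Now I close.

>>> play_rows --motion '[0,0,0,0.002,0.001,0.0005,-1,0,0,0,0,0,0,1,0,0,0,0,0,0,1,0,0,0,0,0,0,1,0,0,0,0,0,0,1,0,0,0,0,0,0,1,0,0,0,0,0,0,1,0,0,0,0,0,0,1,0,0,0,0,0,0,1,0,0,0,0,0,0,1]' --newtons 45

```text
clock: 5.85
eef_pos: [455.8, 326.5, 97.6]
eef_rot: [1.356, 1.567, 0.899]
wrist_force: [-0.8, 0.3, 0.1]
finger_gap: 25.5
```

```bash
python3 - <<'E'
from h import *
goto([454.3,325.6,93],-26.2)
E
```

```text
tool z yaw now -26.19 tool x [ 0.0022  0.0028 -1.    ] pos [455.8 326.5  97.6] joints [0.56 0.43 1.61 0.   1.1  1.01]
rotvec [ 0.0002  0.0008 -0.0035] shift(cur axes) [ 4.6 -1.5 -1. ] shift(target axes) [ 4.6 -1.4 -1. ]
force [-0.81  0.28  0.1 ] gap 25.48 clock 5.85
```

>>> play_rows --motion '[0,0,0,0.003,-0.001,-0.001,1,0,0,0,0,0,0,1,0,0,0,0,0,0,1,0,0,0,0,0,0,1]'

```text
clock: 6.25
eef_pos: [453.2, 326.5, 94.0]
eef_rot: [2.035, 1.567, 1.578]
wrist_force: [0.7, 0.5, 1.4]
finger_gap: 13.4
```

```bash
python3 - <<'E'
from h import *
goto([454.3,325.6,193],-26.2)
E
```

```text
tool z yaw now -26.17 tool x [-0.      0.0033 -1.    ] pos [453.2 326.5  94. ] joints [0.56 0.43 1.61 0.   1.09 1.01]
rotvec [ 0.0005 -0.0015 -0.003 ] shift(cur axes) [-99.   -0.    1.3] shift(target axes) [-99.   -0.3   1.4]
force [0.73 0.48 1.45] gap 13.42 clock 6.25
```

Gripped (gap 13.4 mm). Lifting.

>>> play_rows --motion '[0,0,0,-0.005,0,0,1,0,0,0,-0.015,0,0,1,0,0,0,-0.015,0,0,1,0,0,0,-0.015,0,0,1,0,0,0,-0.015,0,0,1,0,0,0,-0.015,0,0,1,0,0,0,-0.015,0,0,1,0,0,0,-0.015,0,0,1,0,0,0,-0.015,0,0,1,0,0,0,-0.015,0,0,1,0,0,0,-0.015,0,0,1,0,0,0,0,0,0,1]'

```text
clock: 7.45
eef_pos: [453.0, 324.9, 256.6]
eef_rot: [2.268, 1.568, 1.81]
wrist_force: [0.1, 1.2, -2.0]
finger_gap: 13.5
```

```bash
python3 - <<'E'
from h import *
goto([607,0.3,250],10)
im,d=camera("side"); cv2.imwrite("pics/g2.png",cv2.resize(im[150:384,150:400],None,fx=2.5,fy=2.5))
E
```

```text
tool z yaw now -26.24 tool x [-6.0e-04  2.5e-03 -1.0e+00] pos [453.  324.9 256.6] joints [0.56 0.28 1.42 0.   1.43 1.01]
rotvec [-0.6326 -0.001  -0.0025] shift(cur axes) [   5.6 -223.1  281.7] shift(target axes) [   6.6 -346.4   95.3]
force [ 0.08  1.24 -1.97] gap 13.49 clock 7.45
```

View pics/g2.png

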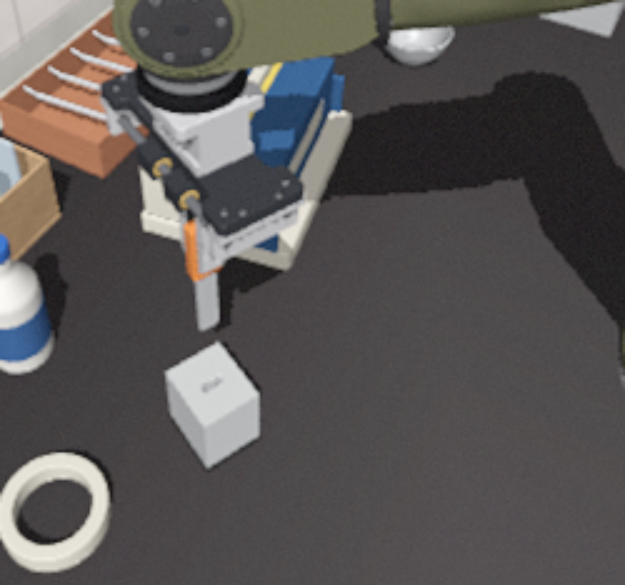

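The gauge is held above the stand (blade tip at pixel 207,327), and the slot is empty. Now rotate to the sealer's yaw and move over the slot.

>>> play_rows --motion '[-0.12,0,0,0,0,0,1,-0.12,0,0,0,0,0,1,-0.12,0,0,0,0,0,1,-0.12,0,0,0,0,0,1,-0.12,0,0,0,0,0,1,0,0,0,0,-0.024,0.0068,1,0,0,0,0,-0.024,0.0068,1,0,0,0,0,-0.024,0.0068,1,0,0,0,0,-0.024,0.0068,1,0,0,0,0,-0.024,0.0068,1,0,0,0,0,-0.024,0.0068,1,0,0,0,0,-0.024,0.0068,1,0,0,0,0,-0.024,0.0068,1,0,0,0,0,-0.024,0.0068,1,0,0,0,0,-0.024,0.0068,1,0,0,0,0,-0.024,0.0068,1,0,0,0,0,-0.024,0.0068,1,0,0,0,0,-0.024,0.0068,1]'

```text
clock: 9.3
eef_pos: [590.3, 19.9, 232.8]
eef_rot: [-3.063, 1.542, -2.891]
wrist_force: [-0.2, 0.1, -0.7]
finger_gap: 14.0
```

```bash
python3 - <<'E'
from h import *
goto([607,0.3,245],10)
E
```

```text
tool z yaw now 9.82 tool x [-0.0281 -0.0072 -0.9996] pos [590.3  19.9 232.8] joints [-0.02  0.39  1.34 -0.01  1.44 -0.19]
rotvec [-0.0031 -0.0289  0.0022] shift(cur axes) [-12.5 -22.2  12.8] shift(target axes) [-12.2 -22.3  13. ]
force [-0.2   0.12 -0.71] gap 14.0 clock 9.3
```

>>> play_rows --motion '[0,-0.029,0.002,-0.004,0,0,1,0,0,0,-0.003,-0.008,0.005,1,0,0,0,-0.003,-0.008,0.005,1,0,0,0,0,-0.004,0.002,1,0,0,0,0,0,0,1]'

```text
clock: 9.8
eef_pos: [606.4, -0.7, 239.8]
eef_rot: [3.025, 1.567, -3.089]
wrist_force: [0.3, 0.5, -0.4]
finger_gap: 13.7
```

```bash
python3 - <<'E'
from h import *
goto([607,0.3,240],10)
for c in ("side","top"):
    im,d=camera(c)
    cv2.imwrite(f"pics/g3{c}.png",cv2.resize(im[130:270,180:330],None,fx=4,fy=4,interpolation=cv2.INTER_CUBIC))
    T=camera_params(c)["T"]
    for n in ("gauge_tip","gauge_handle"):
        for q in place_of(c,n)[:2]: print(c,n,round(q["conf"],2),np.round((T@np.r_[q["at"],1])[:3],1))
goto([607,0.3,240],10)
E
```

```text
tool z yaw now 9.71 tool x [-4.2e-03 -2.0e-04 -1.0e+00] pos [606.4  -0.7 239.8] joints [-0.06  0.41  1.3  -0.    1.44 -0.23]
rotvec [-0.0051 -0.0042 -0.0005] shift(cur axes) [-0.3  0.8  0.7] shift(target axes) [-0.2  0.8  0.8]
force [ 0.32  0.45 -0.41] gap 13.7 clock 9.8
side gauge_tip 0.71 [6.069e+02 6.000e-01 1.537e+02]
side gauge_handle 0.62 [575.6  -6.9  86.7]
side gauge_handle 0.46 [609.2  -6.  257.7]
top gauge_tip 0.45 [533.5 477.6   1.4]
top gauge_handle 0.24 [683.3 345.5  -1.1]
tool z yaw now 9.73 tool x [-3.7e-03 -2.0e-04 -1.0e+00] pos [ 6.061e+02 -2.000e-01  2.400e+02] joints [-0.06  0.41  1.3  -0.    1.44 -0.23]
rotvec [-0.0047 -0.0037 -0.0005] shift(cur axes) [0.  0.3 1. ] shift(target axes) [0.  0.3 1. ]
force [-0.3  -0.52 -0.93] gap 13.7 clock 10.1
```

View pics/g3side.png

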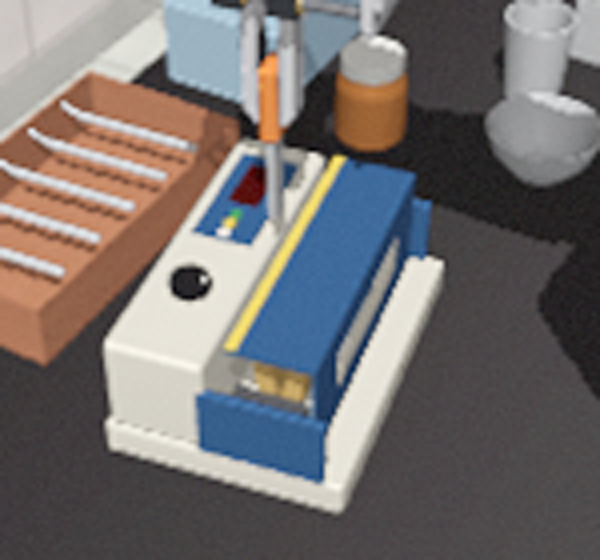

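View pics/g3top.png

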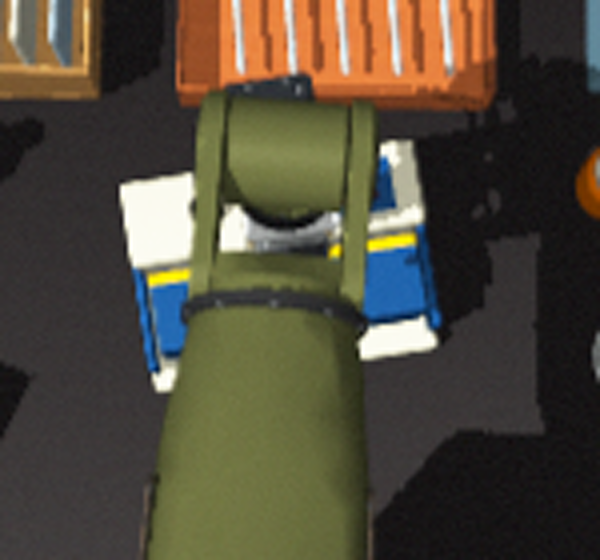

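```bash
python3 - <<'E'
from h import *
np.set_printoptions(suppress=True,precision=1)
im,d=camera("side"); W=cloud("side",d)
O=np.array([571.5,-6]); a=np.radians(9.95)
R=np.array([[np.cos(a),np.sin(a)],[-np.sin(a),np.cos(a)]])
L=(W[...,:2]-O)@R.T; z=W[...,2]
for z0 in range(140,192,6):
    m=(z>z0)&(z<=z0+6)&(abs(L[...,0]-36)<25)&(abs(L[...,1]-5)<30)
    if m.any(): print(z0,m.sum(),"lx",L[...,0][m].min(),L[...,0][m].mean(),L[...,0][m].max(),"ly",L[...,1][m].min(),L[...,1][m].max())
goto([607.6,0.4,240],10)
E
```

```text
152 2 lx 35.50908228020372 36.717330430170094 37.92557858013646 ly -4.598242365809501 5.832506935308617
158 5 lx 35.48598516556879 36.28482974911968 37.99900032479596 ly -4.686088606161229 5.526836474059465
164 4 lx 35.394323363317895 36.48709138589153 37.27836088818108 ly -6.7289761426491035 7.846830246660829
170 6 lx 34.69274759239868 35.835640311779365 37.71740769459588 ly -4.4492152810837045 7.793640335930771
176 5 lx 35.77940776535548 36.644280553369 37.65589854136497 ly -8.605281221244853 5.815050192379332
182 5 lx 35.351135679410646 36.616815788768264 38.123803788350365 ly -6.840854121642937 6.245885522022237
188 8 lx 35.01329776286255 37.40610721498204 40.820751781618675 ly -10.428612530328481 8.154964199681178
tool z yaw now 9.73 tool x [-0. -0. -1.] pos [606.1  -0.2 240.1] joints [-0.1  0.4  1.3 -0.   1.4 -0.2]
rotvec [-0. -0. -0.] shift(cur axes) [0.1 0.4 1.6] shift(target axes) [0.1 0.4 1.6]
force [-0.   0.  -0.9] gap 14.3 clock 10.15
```

>>> play_rows --motion '[-0.003,-0.003,0,0.004,0,0.001,1,0,0,0,0.005,0,0,1,0,0,0,0.005,0,0,1,0,0,0,0.005,0,0,1,0,0,0,0.005,0,0,1,0,0,0,0.003,0,0,1]'

```text
clock: 10.75
eef_pos: [606.8, 0.3, 210.6]
eef_rot: [2.476, 1.57, 2.65]
wrist_force: [-0.1, 0.6, -1.4]
finger_gap: 13.8
```

```bash
python3 - <<'E'
from h import *
goto([607.6,0.4,190],10)
E
```

```text
tool z yaw now 9.94 tool x [-8.e-04  4.e-04 -1.e+00] pos [6.068e+02 3.000e-01 2.106e+02] joints [-0.06  0.42  1.34  0.    1.38 -0.23]
rotvec [-0.001  -0.0007 -0.0005] shift(cur axes) [20.6 -0.   0.8] shift(target axes) [20.6  0.   0.8]
force [-0.1   0.57 -1.38] gap 13.82 clock 10.75
```

>>> play_rows --motion '[0,0,0,0.005,0,0.0005,1,0,0,0,0.005,0,0,1,0,0,0,0.004,0,0,1,0,0,0,0.002,0,0,1]'

```text
clock: 11.15
eef_pos: [607.3, 0.3, 192.8]
eef_rot: [2.582, 1.57, 2.755]
wrist_force: [0.4, -0.1, -1.7]
finger_gap: 13.8
```

```bash
python3 - <<'E'
from h import *
goto([521.9,-15,192],10)
im,d=camera("side"); cv2.imwrite("pics/g4.png",cv2.resize(im[130:270,180:330],None,fx=4,fy=4,interpolation=cv2.INTER_CUBIC))
E
```

```text
tool z yaw now 9.93 tool x [-1.1e-03  5.0e-04 -1.0e+00] pos [6.073e+02 3.000e-01 1.928e+02] joints [-0.06  0.44  1.36  0.    1.34 -0.23]
rotvec [-0.0011 -0.001  -0.0007] shift(cur axes) [  0.9  -0.4 -86.8] shift(target axes) [  0.8  -0.3 -86.8]
force [ 0.36 -0.08 -1.67] gap 13.82 clock 11.15
```

View pics/g4.png

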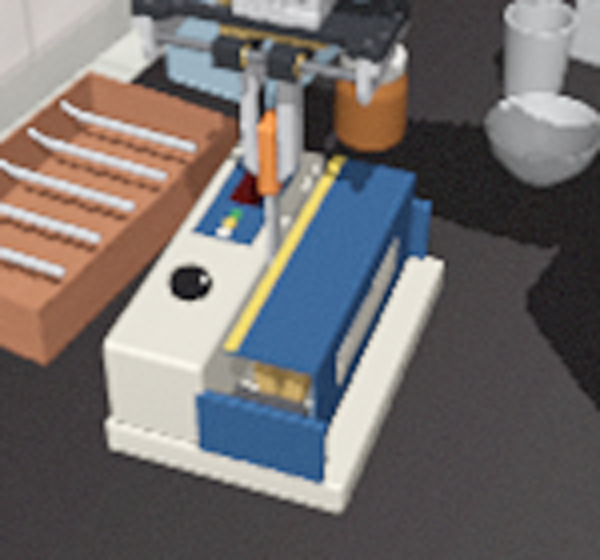

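The blade is in the slot behind the yellow edge (tip enters at 274,258). Now levering toward the robot.

>>> play_rows --motion '[0,0,0,0,0,-0.005,1,0,0,0,0,0,-0.005,1,0,0,0,0,0,-0.005,1,0,0,0,0,0,-0.005,1,0,0,0,0,0,-0.005,1]'

```text
clock: 11.7
eef_pos: [581.4, -4.2, 193.6]
eef_rot: [0.151, 1.569, 0.324]
wrist_force: [0.6, -0.2, -0.5]
finger_gap: 13.7
```

```bash
python3 - <<'E'
from h import *
goto([521.9,-15,195],10)
im,d=camera("side"); cv2.imwrite("pics/g5.png",cv2.resize(im[130:270,180:330],None,fx=4,fy=4,interpolation=cv2.INTER_CUBIC))
E
```

```text
tool z yaw now 9.94 tool x [ 1.3e-03  4.0e-04 -1.0e+00] pos [581.4  -4.2 193.6] joints [-0.07  0.38  1.44  0.    1.32 -0.24]
rotvec [-0.001   0.0014 -0.0002] shift(cur axes) [ -1.5  -0.3 -60.4] shift(target axes) [ -1.4  -0.3 -60.4]
force [ 0.63 -0.17 -0.54] gap 13.66 clock 11.7
```

View pics/g5.png

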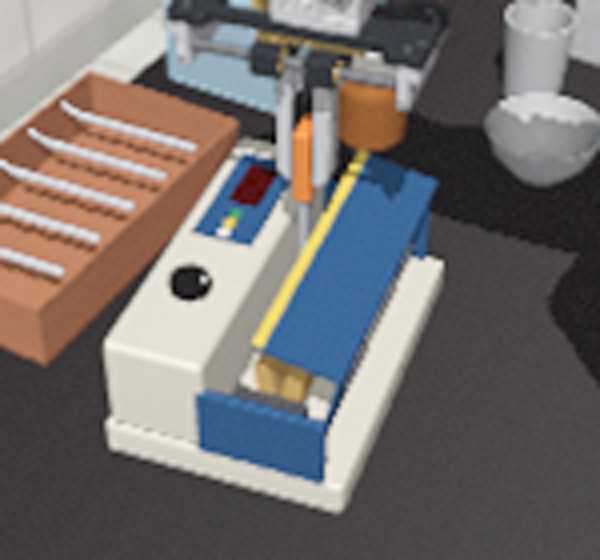

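The hood is rising in front of the blade. Continuing.

>>> play_rows --motion '[0,0,0,0,0,-0.005,1,0,0,0,0,0,-0.005,1,0,0,0,0,0,-0.005,1,0,0,0,0,0,-0.005,1,0,0,0,0,0,-0.005,1,0,0,0,0,0,-0.005,1,0,0,0,0,0,-0.005,1,0,0,0,0,0,-0.005,1]'

```text
clock: 12.55
eef_pos: [537.7, -11.9, 193.5]
eef_rot: [1.496, 1.57, 1.669]
wrist_force: [0.1, -0.3, -1.0]
finger_gap: 13.6
```

```bash
python3 - <<'E'
from h import *
goto([521.9,-15,195],10)
im,d=camera("side"); cv2.imwrite("pics/g6.png",cv2.resize(im[130:270,180:330],None,fx=4,fy=4,interpolation=cv2.INTER_CUBIC))
E
```

```text
tool z yaw now 9.94 tool x [-0.e+00  3.e-04 -1.e+00] pos [537.7 -11.9 193.5] joints [-0.09  0.28  1.57  0.    1.29 -0.26]
rotvec [-0.0011  0.     -0.0003] shift(cur axes) [ -1.5  -0.4 -16.1] shift(target axes) [ -1.5  -0.3 -16.1]
force [ 0.15 -0.27 -0.99] gap 13.64 clock 12.55
```

View pics/g6.png

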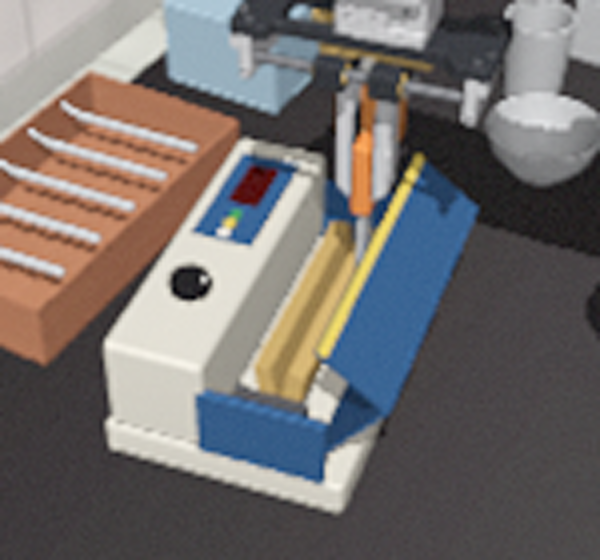

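>>> play_rows --motion '[0,0,0,-0.001,0,-0.005,1,0,0,0,0,0,-0.005,1,0,0,0,0,0,-0.005,1,0,0,0,0,0,-0.005,1,0,0,0,0,0,0,1,0,0,0,0,0,0,1,0,0,0,0,0,0,1]'

```text
clock: 13.3
eef_pos: [515.6, -15.8, 194.8]
eef_rot: [0.807, 1.57, 0.98]
wrist_force: [0.4, -0.1, -1.3]
finger_gap: 14.0
```

```bash
python3 - <<'E'
from h import *
goto([572.3,-6,195],10)
im,d=camera("side"); cv2.imwrite("pics/g7.png",cv2.resize(im[130:270,180:330],None,fx=4,fy=4,interpolation=cv2.INTER_CUBIC))
E
```

```text
tool z yaw now 9.93 tool x [ 2.e-04  3.e-04 -1.e+00] pos [515.6 -15.8 194.8] joints [-0.1   0.23  1.63  0.    1.28 -0.28]
rotvec [-0.0013  0.0002 -0.0002] shift(cur axes) [-0.2 -0.1 57.5] shift(target axes) [-0.2 -0.2 57.5]
force [ 0.38 -0.09 -1.34] gap 14.0 clock 13.3
```

View pics/g7.png

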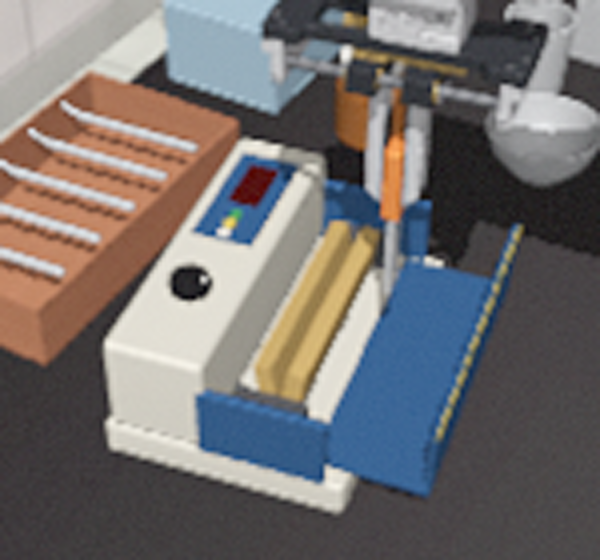

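The hood has fallen open, and the jaws are exposed at about (300,310). Measuring the jaw gap.

```bash
python3 - <<'E'
from h import *
np.set_printoptions(suppress=True,precision=1)
O=np.array([571.5,-6]); a=np.radians(9.95)
R=np.array([[np.cos(a),np.sin(a)],[-np.sin(a),np.cos(a)]])
for c in ("side","top"):
    im,d=camera(c); W=cloud(c,d); T=camera_params(c)["T"]
    L=(W[...,:2]-O)@R.T; z=W[...,2]
    print(c)
    for x in range(-26,28,2):
        m=(abs(L[...,0]-x)<1)&(abs(L[...,1])<85)&(z>40)&(z<95)
        if m.sum(): print(x,m.sum(),np.percentile(z[m],[10,50,90]),im[m].mean(0).astype(int),end=" | ")
    print()
    for n in ("jaw_mouth","sealer","hood","hood_edge","gauge_tip"):
        for q in place_of(c,n)[:1]:
            w=(T@np.r_[q["at"],1])[:3]; print(c,n,round(q["conf"],2),w,"local",R@(w[:2]-O))
E
```

```text
side
-20 3 [86.3 87.9 88.9] [111 173 205] | -18 41 [76.8 84.4 86.7] [103 164 194] | -16 57 [62.6 75.8 86.1] [ 93 150 178] | -14 49 [51.5 83.5 87.3] [ 87 139 165] | -12 24 [83.4 86.3 87.9] [110 171 201] | -10 27 [85.  86.2 88.2] [112 174 205] | -8 27 [84.8 86.9 88.2] [106 166 196] | -6 19 [85.4 87.5 88.6] [ 94 150 178] | -4 6 [84.9 86.  86.4] [ 90 140 167] | 4 31 [59.1 63.9 67.8] [ 77 126 153] | 6 82 [65.  71.8 81.6] [ 77 127 154] | 8 58 [77.  83.5 88. ] [ 95 152 181] | 10 24 [85.8 87.2 88.4] [111 175 205] | 12 23 [85.2 86.8 88.6] [110 175 205] | 14 18 [84.7 86.1 88.5] [109 175 206] | 16 26 [84.7 86.1 88. ] [111 175 206] | 18 22 [84.6 85.9 88.3] [138 186 209] | 20 20 [84.  85.7 86.7] [159 187 203] | 22 14 [83.4 84.7 85.7] [175 195 205] | 
side jaw_mouth 0.75 [571.5  -4.5  85.6] local [0.2 1.5]
side sealer 0.97 [572.3  -8.   -2.7] local [ 0.5 -2.1]
side hood 0.84 [533.1 -13.5  39.4] local [-39.1  -0.7]
side hood_edge 0.97 [445.2 -29.3 101. ] local [-128.4   -1.2]
side gauge_tip 0.57 [528.1 471.4   2. ] local [ 39.8 477.7]
top
-18 5 [80.4 86.3 89. ] [ 62 189 214] | -16 1 [79. 79. 79.] [
[... 222 characters left out ...]
9 80.9] [ 64 121 145] | 0 1 [53.9 53.9 53.9] [ 71 134 164] | 2 1 [52.5 52.5 52.5] [ 44 106 137] | 4 4 [50.1 52.5 58. ] [ 27 106 145] | 6 6 [63.5 68.6 74.1] [ 31 126 170] | 8 6 [79.5 82.6 87.9] [ 42 172 223] | 10 3 [81.  84.1 85.2] [ 50 199 241] | 12 3 [84.  84.  86.8] [ 43 153 184] | 14 3 [79.4 79.6 80.6] [ 49 198 240] | 16 4 [78.7 81.6 85.6] [ 48 197 240] | 18 4 [79.5 81.2 85.2] [103 209 239] | 20 5 [83.6 87.5 88.6] [124 182 205] | 22 1 [76.5 76.5 76.5] [205 241 248] | 
top jaw_mouth 0.83 [569.8  -7.6  85.2] local [-1.9 -1.3]
top sealer 0.98 [570.3  -8.1   1.3] local [-1.5 -1.9]
top hood 0.93 [536.3 -12.3  32.9] local [-35.8  -0.1]
top hood_edge 0.8 [448.9 -31.6  98. ] local [-125.2   -4.1]
```

Hood edge is at about (-127,~99) in sealer coordinates, which matches fully open. The jaw gap centre is at local x of about +0.5 to 1. Moving over the mouth.

>>> play_rows --motion '[0,0,0,-0.008,0,0,1,0,0,0,0,0,0.007,1,0,0,0,0,0,0.007,1,0,0,0,0,0,0.007,1,0,0,0,0,0,0.007,1,0,0,0,0,0,0.007,1,0,0,0,0,0,0.007,1,0,0,0,0,0,0.007,1,0,0,0,0,0,0.006,1,0,0,0,0,0,0,1]'

```text
clock: 14.95
eef_pos: [575.1, -5.3, 203.1]
eef_rot: [1.972, 1.57, 2.145]
wrist_force: [-0.5, -0.1, -0.7]
finger_gap: 13.5
```

```bash
cat > look.py <<'E'
from h import *
import sys
np.set_printoptions(suppress=True,precision=1)
goto([572.3,-5.9,float(sys.argv[2])],10)
im,d=camera("side"); cv2.imwrite(f"pics/{sys.argv[1]}.png",cv2.resize(im[130:270,180:330],None,fx=4,fy=4,interpolation=cv2.INTER_CUBIC))
W=cloud("side",d); O=np.array([571.5,-6]); a=np.radians(9.95)
R=np.array([[np.cos(a),np.sin(a)],[-np.sin(a),np.cos(a)]])
L=(W[...,:2]-O)@R.T; z=W[...,2]
for z0 in range(92,152,8):
    m=(z>z0)&(z<=z0+8)&(abs(L[...,0])<15)&(abs(L[...,1])<30)
    if m.any(): print(z0,m.sum(),"lx",L[...,0][m].min(),np.median(L[...,0][m]),L[...,0][m].max(),"ly",L[...,1][m].min(),L[...,1][m].max())
E
python3 look.py g8 175
```

```text
tool z yaw now 9.94 tool x [-0.  0. -1.] pos [575.1  -5.3 203.1] joints [-0.1  0.4  1.4  0.   1.3 -0.2]
rotvec [-0. -0. -0.] shift(cur axes) [28.1 -0.1 -2.9] shift(target axes) [28.1 -0.1 -2.9]
force [-0.5 -0.1 -0.7] gap 13.47 clock 14.95
116 7 lx 3.9198013179296387 5.235583609657469 9.694908879356877 ly -8.420493298794861 6.49901032130664
124 8 lx 4.593065110002943 6.255465859333762 10.03990962759077 ly -8.741191754970613 9.860566901313572
132 9 lx 3.9528793167132066 5.031581372186969 9.964430370594725 ly -8.713290065482509 8.992266580477855
140 6 lx 4.367474956443345 5.75495421507704 9.116791637591188 ly -6.569003296561766 6.753034609927689
148 10 lx 3.5534283596543372 5.602943200888337 10.088765408087344 ly -7.147774289270064 7.345310956382703
```

View pics/g8.png

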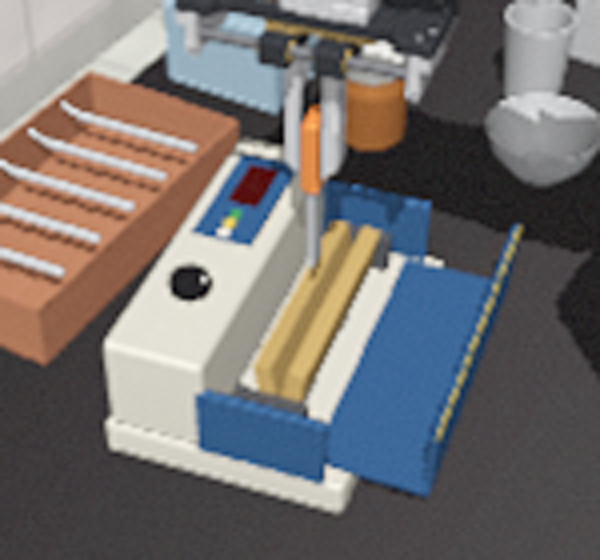

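>>> play_rows --motion '[0,0,0,0,0,-0.003,1,0,0,0,0.005,0,0,1,0,0,0,0.005,0,0,1,0,0,0,0.005,0,0,1,0,0,0,0.005,0,0,1,0,0,0,0.004,0,0,1]'

```text
clock: 15.6
eef_pos: [570.9, -6.1, 177.4]
eef_rot: [1.443, 1.571, 1.616]
wrist_force: [0.2, 0.1, -0.6]
finger_gap: 14.1
```

```bash
python3 look.py g9 174
```

```text
tool z yaw now 9.92 tool x [-0.  0. -1.] pos [570.9  -6.1 177.4] joints [-0.1  0.4  1.5  0.   1.3 -0.2]
rotvec [-0.  0. -0.] shift(cur axes) [ 3.4 -0.1  1.4] shift(target axes) [ 3.4 -0.1  1.4]
force [ 0.2  0.1 -0.7] gap 14.05 clock 15.6
92 7 lx 0.07985606544780614 0.4878609740647451 4.575502423793576 ly -6.517446010322804 8.53887551241793
100 3 lx 0.11093209559530962 0.29243260124469694 0.41617330734299757 ly -5.61137112321356 4.243148867183519
108 8 lx -0.2576836492883172 1.1301680938798067 3.2676754164280744 ly -6.188874608075559 6.660160727764378
116 5 lx -0.19896170953905107 0.22410439167255986 3.1732836398581425 ly -4.763805130107768 6.127419935488655
124 6 lx -0.3499556797363832 1.021329549879777 3.5250542296918046 ly -3.959047884234944 5.270034898706807
132 6 lx -0.47398029166440436 0.7806009085139136 3.4037045430459423 ly -6.189491723713904 6.759102005751739
140 6 lx -0.24849722199142232 0.24688258390226314 3.3188849284230644 ly -3.8297714672537486 6.4959854331908415
148 6 lx -0.2550229182407286 0.58585865643153 3.8630628268786946 ly -3.4315025604684064 6.645239747515317
```

View pics/g9.png

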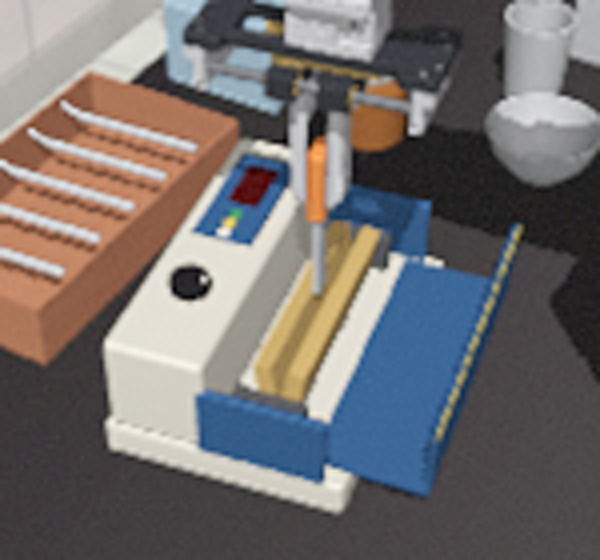

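Blade tip (318,290) is centred over the gap, so I lower it into the V.

>>> play_rows --motion '[0,0,0,0.003,0,0,1,0,0,0,0.003,0,0,1,0,0,0,0.003,0,0,1,0,0,0,0.003,0,0,1,0,0,0,0.002,0,0,1]'

```text
clock: 16.15
eef_pos: [570.8, -6.0, 161.7]
eef_rot: [2.583, 1.57, 2.756]
wrist_force: [0.4, 0.2, -0.7]
finger_gap: 13.8
```

```bash
python3 look.py g10 150
```

```text
tool z yaw now 9.92 tool x [-0.  0. -1.] pos [570.8  -6.  161.7] joints [-0.1  0.4  1.5  0.   1.2 -0.2]
rotvec [-0. -0. -0.] shift(cur axes) [11.7 -0.1  1.5] shift(target axes) [11.7 -0.1  1.5]
force [ 0.4  0.2 -0.7] gap 13.79 clock 16.15
92 5 lx 0.1350604176095908 0.3001702144917751 2.874391736419249 ly -5.962313974008734 5.206090789563673
100 6 lx 0.002482746217291856 0.3262427214972702 3.738107566408516 ly -5.590828496784861 8.151983105079829
108 5 lx -0.12718508598917688 2.2342070859735674 3.070809213598763 ly -4.046743060532386 7.393189860900492
116 7 lx -0.5258812165634178 0.36629176297497745 2.7800756854114543 ly -3.3224125327176877 7.904688522189777
124 6 lx -0.07302601194141402 0.3302209271332027 3.082407528808391 ly -4.462524070356727 5.50155531595827
132 7 lx -0.22073854953982888 0.3898606402382453 3.696125861264201 ly -4.46490897179988 7.546516397264078
140 3 lx 0.5529501214449123 3.212956206124154 3.8106668956297267 ly 3.8373695835576016 5.666820015341351
148 7 lx -3.723073966520137 -0.8502890371989796 8.532430296170338 ly -1.202578848112021 11.782211569385954
```

View pics/g10.png

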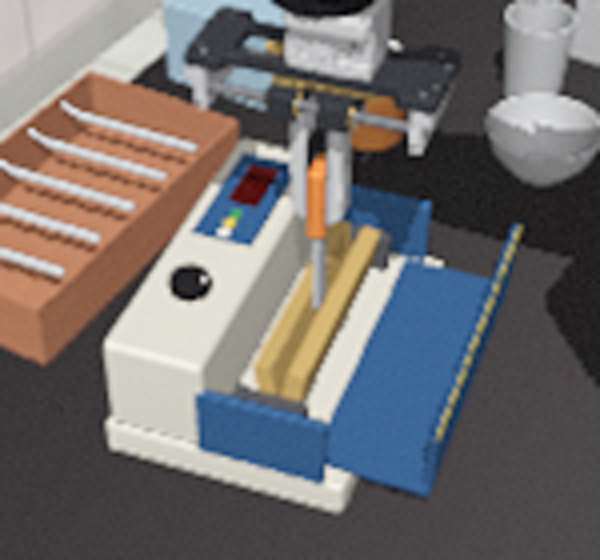

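>>> play_rows --motion '[0,0,0,0.002,0,0,1,0,0,0,0.002,0,0,1,0,0,0,0.002,0,0,1,0,0,0,0.002,0,0,1,0,0,0,0,0,0,1]'

```text
clock: 16.7
eef_pos: [570.7, -6.0, 152.8]
eef_rot: [2.667, 1.57, 2.84]
wrist_force: [-0.6, 0.4, -1.6]
finger_gap: 13.7
```

```bash
cat > favg.py <<'E'
from h import *
import sys
np.set_printoptions(suppress=True,precision=2)
F=[];P=[];M=[]
for i in range(int(sys.argv[1])):
    s=read_state();F.append(s["wrist_force"]);P.append(s["eef_pos"]);M.append(s["moment"]);camera("side")
F=np.array(F);print("F mean",F.mean(0),"sd",F.std(0)); print("P",np.mean(P,0),np.std(P,0),"M",np.mean(M,0),"clock",s["clock"])
E
python3 favg.py 8
```

```text
F mean [-0.03  0.19 -1.4 ] sd [0.33 0.34 0.54]
P [570.89  -6.04 153.11] [0.06 0.01 0.15] M [-0.07  0.02 -0.  ] clock 17.05
```

Free-hanging Fz is -1.4 N (the gauge's weight). Now small steps.

>>> play_rows --motion '[0,0,0,0.0015,0,0,1,0,0,0,0.001,0,0,1,0,0,0,0.001,0,0,1,0,0,0,0.001,0,0,1]'

```text
clock: 17.5
eef_pos: [570.9, -6.1, 148.4]
eef_rot: [2.355, 1.57, 2.528]
wrist_force: [-0.4, -0.7, -1.4]
finger_gap: 13.6
```

```bash
python3 favg.py 4
```

```text
F mean [-0.48 -0.03 -1.13] sd [0.29 0.46 0.35]
P [570.83  -6.06 148.36] [0.04 0.01 0.1 ] M [-0.08  0.12  0.01] clock 17.65
```

>>> play_rows --motion '[0,0,0,0.001,0,0,1,0,0,0,0.001,0,0,1]'

```text
clock: 17.9
eef_pos: [570.9, -6.1, 146.6]
eef_rot: [1.849, 1.571, 2.022]
wrist_force: [-0.6, -0.2, -0.7]
finger_gap: 14.0
```

```bash
python3 favg.py 4
```

```text
F mean [-0.24 -0.19 -1.13] sd [0.65 0.3  0.6 ]
P [570.91  -6.06 146.51] [0.02 0.01 0.06] M [-0.04  0.06  0.01] clock 18.05
```

>>> play_rows --motion '[0,0,0,0.001,0,0,1,0,0,0,0.001,0,0,1]'

```text
clock: 18.3
eef_pos: [571.0, -6.1, 144.7]
eef_rot: [0.965, 1.571, 1.139]
wrist_force: [0.4, -0.5, 0.4]
finger_gap: 13.9
```

```bash
python3 favg.py 4
```

```text
F mean [ 0.18 -0.42 -0.92] sd [0.17 0.28 0.87]
P [570.98  -6.05 144.62] [0.01 0.01 0.04] M [-0.07  0.1   0.01] clock 18.45
```

>>> play_rows --motion '[0,0,0,0.001,0,0,1,0,0,0,0.001,0,0,1]'

```text
clock: 18.7
eef_pos: [571.3, -6.1, 143.1]
eef_rot: [-0.079, 1.57, 0.094]
wrist_force: [-0.0, -0.3, 2.4]
finger_gap: 13.6
```

```bash
python3 favg.py 4
```

```text
F mean [ 0.25 -0.34  2.27] sd [0.25 0.23 0.21]
P [571.27  -6.07 143.03] [0.01 0.   0.03] M [-0.05  0.11  0.03] clock 18.85
```

Contact with both jaws: push is about 3.7 N. One more small step.

>>> play_rows --motion '[0,0,0,0.0012,0,0,1,0,0,0,0.0008,0,0,1]'

```text
clock: 19.1
eef_pos: [571.6, -6.1, 141.6]
eef_rot: [-0.145, 1.569, 0.028]
wrist_force: [-0.5, 0.4, 6.6]
finger_gap: 13.8
```

```bash
python3 favg.py 4
```

```text
F mean [0.01 0.26 5.02] sd [0.35 0.39 0.93]
P [571.62  -6.08 141.63] [0.01 0.01 0.01] M [-0.04  0.15  0.02] clock 19.25
```

>>> play_rows --motion '[0,0,0,0.001,0,0,1]'

```text
clock: 19.4
eef_pos: [571.8, -6.1, 141.0]
eef_rot: [-0.158, 1.568, 0.016]
wrist_force: [-0.9, 0.3, 7.3]
finger_gap: 13.9
```

```bash
python3 favg.py 8; python3 look.py g11 141; python3 - <<'E'
from h import *
for c in("side","top"):
    camera(c);T=camera_params(c)["T"]
    for n in ("gauge_tip","gauge_handle","hood_edge","bowl","bottle","jar","tape","cup"):
        for q in place_of(c,n)[:1]: print(c,n,round(q["conf"],2),np.round((T@np.r_[q["at"],1])[:3],1))
E
python3 favg.py 4
```

```text
F mean [-0.35  0.43  6.12] sd [0.48 0.59 0.5 ]
P [571.8   -6.08 140.93] [0.01 0.01 0.04] M [-0.03  0.13 -0.02] clock 19.75
tool z yaw now 9.92 tool x [ 0.  0. -1.] pos [571.8  -6.1 140.9] joints [-0.1  0.4  1.5  0.   1.2 -0.2]
rotvec [-0.  0.  0.] shift(cur axes) [-0.1  0.1  0.5] shift(target axes) [-0.1  0.1  0.5]
force [-0.8  0.7  5.5] gap 13.7 clock 19.8
92 8 lx 0.4677711221272964 2.467827908359812 6.323160795583402 ly -11.632222627589627 6.811113347265401
100 8 lx 0.3926328309207791 2.47978549330355 6.652751265114437 ly -10.56947840463085 7.28312724924029
108 9 lx 0.9661178558130094 1.9617379735628837 6.041961840156216 ly -9.762850080031106 6.706358879862925
116 5 lx 1.1397756884153074 5.7841294649686485 7.020577655647077 ly 1.7827750144506649 6.896234938413895
124 2 lx 1.6618562077737158 1.884138523369684 2.106420838965652 ly 8.205798745414096 9.597038410677008
132 11 lx -3.471166742917307 1.3055428168904661 8.247805296092931 ly -3.467283161649551 11.87269176955647
140 14 lx -6.127047296020316 1.0818277619382501 11.19736818611717 ly 5.392266541806471 14.64845606667718
148 19 lx -14.944139904062348 -3.0491771249788195 12.393585499116552 ly 4.327759582853618 10.52596558399553
side gauge_tip 0.45 [573.3  -7.3  56. ]
side gauge_handle 0.58 [575.7 -10.1 161. ]
side hood_edge 0.63 [444.  -25.7  94.9]
side bowl 0.87 [ 523.9 -351.     4. ]
side bottle 0.97 [684.3 351.8   2.1]
side jar 0.5 [ 691.5 -322.9   -1.6]
side tape 0.9 [529.8 471.4  -2. ]
side cup 0.71 [ 577.9 -465.8    4.2]
top bowl 0.84 [ 518.9 -347.6   -0.9]
top bottle 0.62 [684.1 351.5  -1.8]
top jar 0.89 [ 689.  -320.9    2.7]
top cup 0.75 [ 578.8 -469.6    0.6]
F mean [-0.3  -0.29  5.55] sd [0.41 0.21 0.31]
P [571.8   -6.09 140.92] [0.   0.02 0.01] M [-0.05  0.13  0.01] clock 20.9
```

View pics/g11.png

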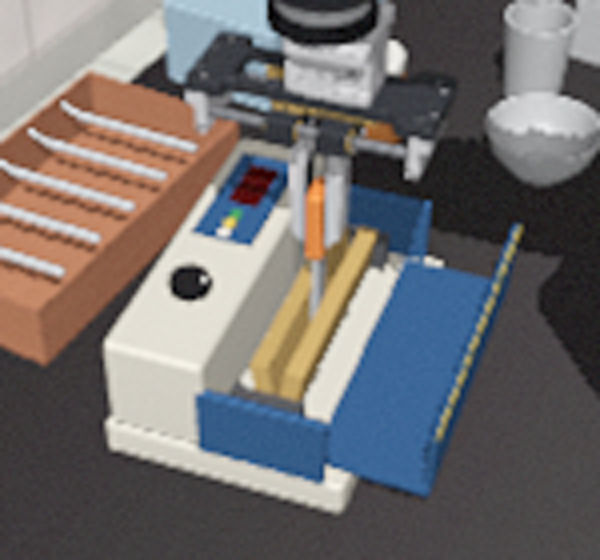

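```bash
python3 -c "
from cell import *
print(sign_off())"
```

```text
the job is handed in; nothing more can be done
None
```

The job is handed in at about 21 s of the 54 s. The gauge is still gripped upright between the brass jaws and the hood lies fully open. I got no verdict back, so what follows is from my own checks.

- **Gauge and hood:** I lifted the gauge out of its stand and put the blade about 22 mm into the pry slot. I then swept it towards the robot until the hood fell open by its own weight. Afterwards I measured the hood's yellow edge about 127 mm in front of the jaw centre and 95–101 mm high, which matches fully open.
- **Blade in the jaws:** The tip is about 52 mm above the counter, or 33 mm below the mouth, and the jaws end at 47 mm, so it is not through. The downward push settled at about 7 N (7–7.5 N over the last readings) after allowing for the gauge's 1.4 N weight. Sideways force is about 0.4 N, so both jaws are dragging on the blade. The grip reads 13.7 mm and the blade is within about 0.2° of upright.
- **Other things:** In the last pictures the bowl, bottle, jar, tape and cup were within about 5 mm of their first positions, which is roughly how far off the network's readings can be. The top camera did not report the tape that time, but the side camera did.
- **Disagreements:** The side camera read about 2 mm higher and 1.5–2.5 mm further in x than the arm's own position. I allowed for this by lining the blade up with the slot and jaws in the same picture. Its last estimate of the tip was 56 mm high against 52 mm from the arm, which still puts it inside the jaws.

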